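# Empty a gated capacitor tray into the drawer beneath it

### The arm

A 6-joint arm with a two-finger parallel gripper is mounted at the origin on the work surface. World frame = base frame: x ahead of the robot, y to its left, z up, the work surface at z = 0. Lengths are in m, angles in rad, forces in N, time in s.
With the tool pointing down it reaches from about 0.325 to 1 m from the base axis. Payload 5.1 kg.
Tool frame: the origin (TCP) lies midway between the tips of the shut fingers; the grasp point (between the pads) lies 19 mm behind it; z points along the fingers, y is the line along which they close (so a half turn about z gives the same grasp; the last joint's range is limited). The gripper opens to 85 mm and grips with 20 to 120 N. Pads are 22 mm wide; open, the fingers measure 114 mm over their backs; the gripper's body (76 mm by 85 mm) begins 54 mm behind the grasp point. The pads swing forward as they close: fully open they stand 13 mm farther back than shut.
Start: joints at [1.254, 0.124, 1.65, -0, 1.367, -0.083], TCP at [0.151, 0.632, 0.231] pointing down, gripper open.
Joint ranges: [-2.61, 2.61], [-1.02, 2.33], [0.03, 2.71], [-1.35, 4.49], [0.32, 2.68], [-2.91, 2.91]. Speed limits (rad/s): [2.57, 2.57, 3.14, 3.14, 3.14, 3.14].

### API

Orientations are given as a 3x3 rotation matrix whose columns are the frame's x, y, z axes.
In Python, from station import ctrl gives the robot as it stands. The module is installed in compiled form; this text tells all that it offers.
- The arm moves only by the tool carry_out, never from a script. Its arguments are lists of equal length, an entry for each row: "dp": the shift along the world's x, y, z each as a share of 10 cm, from -1 to 1, a list of three; "rot": the turn, a rotation vector about the world's x, y, z each as a share of 4 degrees, from -1 to 1, a list of three; "jaw": the opening, from -1 (shut) to 1 (fully open). A call has 1 to 12 rows; each row shifts and turns the commanded pose from where the row before left it; what a row does not reach is not made up. A row lasts 1/12 s, in which the tool goes at most 41.7 mm and 7.16 degrees, less where a joint would pass 70% of its speed; a pose out of reach is approached as far as the arm can. A call with a number of a shift or a turn outside -1 to 1 is refused whole. A call with a gripper value outside its range is refused whole. The fingers move at their own pace and stop on an object; the grip force is fixed at half the most. Time passes only in rows, so rows that do not move let the fingers close. It gives the time, the measured TCP pose, the force, the opening and the grip force at its end, in the units of the state.
- ctrl.read_state(): the state, without advancing time (a new reading comes with each control period).
- ctrl.read_camera(name): name is "scene" or "top"; returns a dict with "pixels" (420x560x3 uint8, red, green, blue), "fx", "fy", "cx", "cy" (pixels), "origin" and "rotation" of the camera in the world. Camera axes: x right, y down, z forward; pixel columns grow to the right and rows downward; lengths in m; the calibration is good to about 2 mm. A picture is of the moment at which its call begins. There is no depth.
- ctrl.sign_off(): hands the job in; it is judged then, once.
The state is a dict: "t": time; "qpos": joint angles; "joint_vel": joint speeds; "joint_efforts": joint torques, N m; "ee_pos": TCP position; "tcp_rot": TCP orientation; "ft_force": force on the tool from outside, world axes, zero at the start; "torque": the same for the moment, N m; "opening": finger opening in m; "grip_force": force on a finger pad.
Only numpy, scipy, OpenCV 4.12 (cv2) and the standard library are available. Lean on these libraries where they do the work, as an engineer would, in place of code of your own. Each camera call takes 0.05 s, during which the arm holds its last target. There are 200 camera calls.

### The job

Let the two can capacitors out of the sloped oak tray into the drawer beneath it: first push the iron transformer to the left or right, out of the drawer's way and standing upright on the tiles, then pull the drawer by its brass handle all the way out until it meets its stop. After that swing the brass gate fully down by its lever so that both capacitors roll into the drawer. Leave the drawer fully open and the gate down, and do not disturb the other things on the desk.

Things in the scene. Friction and masses are not known exactly. Their poses are not given: they have to be found in the camera images.
- cabinet: Fixed oak drawer unit, 240 deep (x) x 196 wide (y) x 83 mm high, carrying a sloped oak tray. Origin at table height, in the middle of the closed drawer's front face; x points away from the robot into the unit, y left, z up.
- tray_mouth (a point): Middle of the tray floor's open end: cabinet x 40 mm, 100 mm above the table. The floor rises away from the robot at 0.35 rad. Tray 92 mm wide inside, 108 outside; its side walls end at cabinet x 25 mm and are 140 mm above the table there, rising to 215 mm at cabinet x 210 mm. Fixed.
- drawer (a joint): How far the drawer is out, m: 0 closed, grows as it slides along the cabinet's -x. Starts up to 12 mm ajar. Drags with about 2 N, stays where left, ends at a hard stop at about 110 mm. Its front is 168 wide, from 8 to 70 mm above the table; the inside is 140 wide, 182 long, with walls 40 mm high.
- handle (a point): Middle of the drawer's brass bow handle: a level round bar 10 mm thick, 100 long along the cabinet's y, 55 mm in front of the drawer front, 55 mm above the table, with a leg to the front at each end. The gap behind the bar is 50 mm deep, 90 wide, open above and below: fingertips can be lowered behind the bar. Moves with the drawer.
- drawer_in (a point): Centre of the drawer's inner floor, 16 mm above the table; axes as the cabinet's. Moves with the drawer.
- gate (a joint): Angle of the brass gate closing the tray's open end, rad: 0 upright (shut, at the start), grows as its top swings towards the robot (cabinet -x) and down, to a stop at 1.85, past level, lying as a chute to the unit's front edge. Plate 90 wide, 36 mm high, hinged along its lower edge about the cabinet's y; light hinge friction (0.02 N m) holds it.
- gate_hinge (a point): The point on the gate's hinge line at the lever (cabinet x 35, y 90 mm, 97 mm above the table). The hinge line runs along the cabinet's y. Fixed.
- gate_knob (a point): Centre of the 14 mm brass ball on the tip of the gate's lever: a round bar 8 mm thick, 72 long, standing upright from the hinge line outside the tray's left wall (32 mm clear of it) and turning with the gate. Ball 169 mm above the table when shut. Hook or push the lever towards the robot and down.
- transformer: Loose squat black iron transformer, 74 (its x) x 62 (its y) x 74 mm high over its terminals, about 0.85 kg; the iron stack is 74 x 56 x 60. Origin at the centre of its underside. Stands in the drawer's path, turned up to 0.5 rad from the cabinet.
- cap0: Loose aluminium can capacitor, a cylinder 35 mm diameter x 80 long, about 70 g, lying along the cabinet's y in the tray against the gate. Origin at its centre (its axes turn as it rolls).
- cap1: A second, identical capacitor, lying behind the first in the tray. Origin at its centre.
- holder: Bystander: blue plastic battery holder, 115 (x) x 62 (y) x 20 mm high. Origin at the centre of its underside.
- keycap: Bystander: beige plastic space-bar keycap, 112 (x) x 19 (y) x 11 mm high. Origin at the centre of its underside.
- reel: Bystander: reel of solder wire standing flat, 66 mm diameter, 48 high. Origin at the centre of its underside.
- jar: Bystander: amber glass jar, 60 mm diameter, 85 high. Origin at the centre of its underside.
- scribe: Bystander: chrome steel scribe, 128 long along its x (from -61 to 68 mm), 11 wide and high, lying crosswise between the robot and the transformer. Origin on the underside.

How it is judged:
On the way, in this order (a step that is already met when the one before it is completed fails the run):
1. the transformer stands upright on the tiles to the left or right of the drawer's path ((y of transformer in the frame of cabinet above 0.105 m or y of transformer in the frame of cabinet below -0.105 m) and angle between transformer's own z axis and vertical below 0.1 rad and height (world z) of transformer below 0.01 m and linear speed of transformer below 0.02 m/s), for 0.2 s.
2. the drawer is out at its stop (value of joint drawer above 0.104 m), for 0.2 s.
3. the gate is swung down (value of joint gate above 1.4 rad), for 0.2 s.
At the end, for the whole second after the job is handed in: The drawer is out at its stop (within 6 mm), the gate is down (past 1.4 rad), both capacitors lie still inside the drawer below its rim, and the transformer stands still and upright on the tiles with its centre more than 105 mm to the left or right of the drawer's centre line (all of step 1 and value of joint drawer above 0.104 m and value of joint gate above 1.4 rad and x of cap0 in the frame of drawer_in between -0.095 and 0.095 m and y of cap0 in the frame of drawer_in between -0.075 and 0.075 m and z of cap0 in the frame of drawer_in between 0.005 and 0.055 m and linear speed of each of cap0, cap1 below 0.03 m/s and x of cap1 in the frame of drawer_in between -0.095 and 0.095 m and y of cap1 in the frame of drawer_in between -0.075 and 0.075 m and z of cap1 in the frame of drawer_in between 0.005 and 0.055 m); the robot touches nothing.
It fails at once if the holder is moved by more than 25 mm (distance of holder from where it was at the start of the episode above 0.025 m).
It fails at once if the keycap is moved by more than 25 mm (distance of keycap from where it was at the start of the episode above 0.025 m).
It fails at once if the reel is moved by more than 25 mm (distance of reel from where it was at the start of the episode above 0.025 m).
It fails at once if the jar is moved by more than 25 mm (distance of jar from where it was at the start of the episode above 0.025 m).
It fails at once if the scribe is moved by more than 25 mm (distance of scribe from where it was at the start of the episode above 0.025 m).
It also fails if it takes over 61 s, if anything falls off the work surface, if the arm or the gripper's body presses on something with over 40 N, if the wrist force passes 120 N, or if a joint passes its speed limit or range.

## Working session

There is one attempt and no reset: what is moved stays moved. The work goes in short steps, Python scripts to look and compute and a tool call to move; the robot and the scene stay as the last step left them, time stands still between calls to the robot, and variables do not carry over. Pictures are saved under pics/ and viewed, at most 10 in all, crops included, and the job is handed in when it is done.

Besides the shell and the picture viewer there is one more tool, called as name(argument=value, ...) on one line, values as JSON. carry_out: Moves the arm, as the interface text tells. Its arguments: {"type":"object","properties":{"dp":{"type":"array"},"rot":{"type":"array"},"jaw":{"type":"array"}},"required":["dp","rot","jaw"]}

```bash
mkdir -p pics
cat > h.py <<'E'
import numpy as np, cv2
from station import ctrl
def cam(n):
    c=ctrl.read_camera(n); return c
def ray(c,u,v):
    d=np.array([(u-c['cx'])/c['fx'],(v-c['cy'])/c['fy'],1.]); return np.array(c['origin']),np.array(c['rotation'])@d
def atz(c,u,v,z):
    o,d=ray(c,u,v); return o+d*(z-o[2])/d[2]
def proj(c,p):
    q=np.array(c['rotation']).T@(np.array(p)-np.array(c['origin'])); return q[0]/q[2]*c['fx']+c['cx'],q[1]/q[2]*c['fy']+c['cy']
def tri(c1,p1,c2,p2):
    o1,d1=ray(c1,*p1);o2,d2=ray(c2,*p2)
    s=np.linalg.lstsq(np.stack([d1,-d2],1),o2-o1,rcond=None)[0]
    a=o1+s[0]*d1;b=o2+s[1]*d2; return (a+b)/2,np.linalg.norm(a-b)
E
python3 - <<'E'
from h import *
import pickle
for n in('scene','top'):
    c=cam(n); pickle.dump(c,open(n+'.pkl','wb'))
    cv2.imwrite(f'pics/{n}0.png',cv2.resize(c['pixels'][:,:,::-1],(800,600),interpolation=cv2.INTER_CUBIC))
    print(n,c['fx'],c['cx'],c['cy'],c['origin'],np.round(c['rotation'],3).tolist())
s=ctrl.read_state();print(s)
E
```

```text
scene 432.2012709595019 270.8685259021024 212.91954828613157 [0.86893797 0.3235674  0.85197427] [[-0.718, 0.589, -0.371], [0.696, 0.614, -0.372], [0.008, -0.526, -0.851]]
top 539.6000489085974 282.38762044584826 208.96796716769865 [0.46967137 0.03253923 1.25461668] [[0.028, -0.996, 0.08], [-1.0, -0.029, -0.009], [0.011, -0.08, -0.997]]
{'t': 0.1, 'qpos': array([ 1.25441848e+00,  1.24411115e-01,  1.65156905e+00,  9.76676638e-08,
        1.36750680e+00, -8.26083141e-02]), 'joint_vel': array([ 0.00020773, -0.00174992, -0.00235555, -0.00199597, -0.00185207,
       -0.00108166]), 'joint_efforts': array([ 8.69636588e-04, -4.24929786e+01, -3.66654146e+01, -1.74729735e-04,
        4.05341940e-03,  1.81900276e-06]), 'ee_pos': array([0.15042643, 0.63177116, 0.23017588]), 'tcp_rot': array([[-9.72800060e-01,  2.31645627e-01, -5.89461070e-04],
       [ 2.31646324e-01,  9.72798406e-01, -1.80026490e-03],
       [ 1.56403297e-04, -1.88784430e-03, -9.99998206e-01]]), 'ft_force': array([-0.52249582, -0.07562433,  0.13180297]), 'torque': array([-0.03293151, -0.05529737, -0.01413473]), 'grip_force': 0.0, 'opening': 0.08524000092944135}
```

View pics/scene0.png

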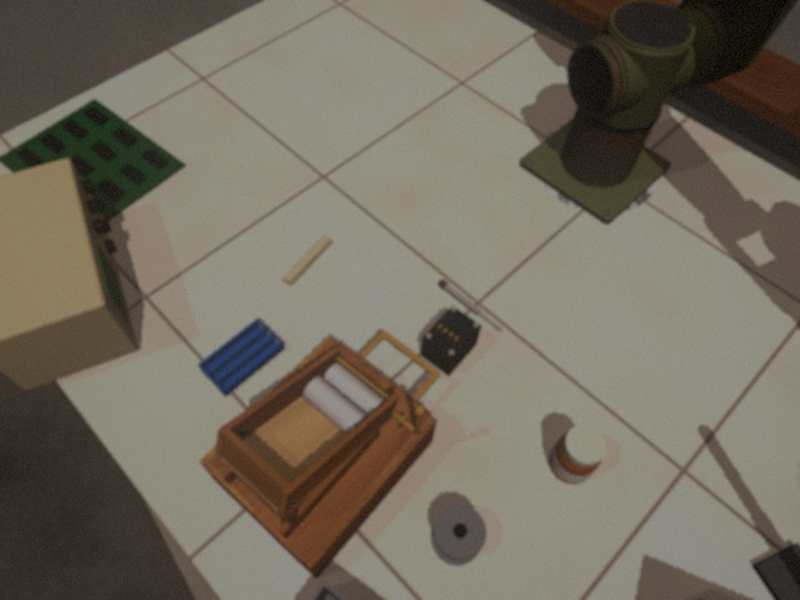

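View pics/top0.png

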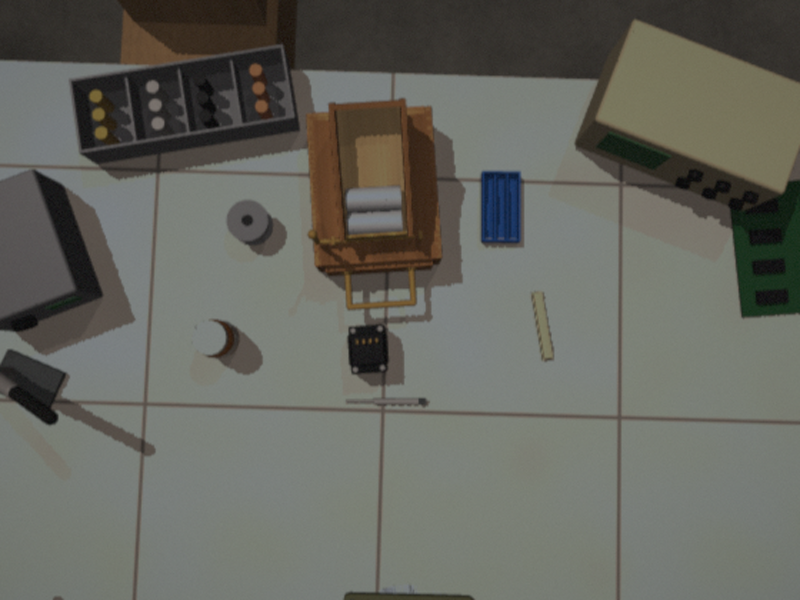

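Both views show the full setup: in the top view the handle bar is at about (382,304), the transformer at (368,348), the scribe at (388,401), the lever knob at (312,235), the jar at (213,338) and the reel at (248,221). I'll enlarge the key region in both.

Run:
```python
import pickle,cv2
for n,(x,y,w,h),k in(('top',(200,60,120,230),1),('scene',(235,185,130,120),5)):
    c=pickle.load(open(n+'.pkl','rb'));im=c['pixels'][:,:,::-1]
    if n=='top': x,y,w,h,k=205,155,130,120,5
    im=cv2.resize(im[y:y+h,x:x+w],None,fx=k,fy=k,interpolation=cv2.INTER_CUBIC)
    im=cv2.convertScaleAbs(im,alpha=1.6)
    for i in range(0,w,20): cv2.putText(im,str(x+i),(i*k,10),0,.35,(0,0,255)); cv2.line(im,(i*k,12),(i*k,18),(0,0,255))
    for j in range(0,h,20): cv2.putText(im,str(y+j),(0,j*k+4),0,.35,(0,0,255))
    cv2.imwrite(f'pics/{n}1.png',im)
```

```text
(no output)
```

View pics/top1.png

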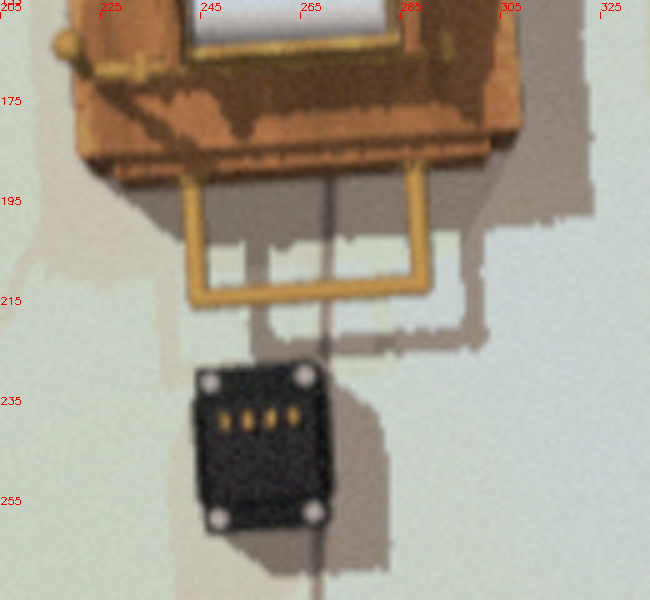

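View pics/scene1.png

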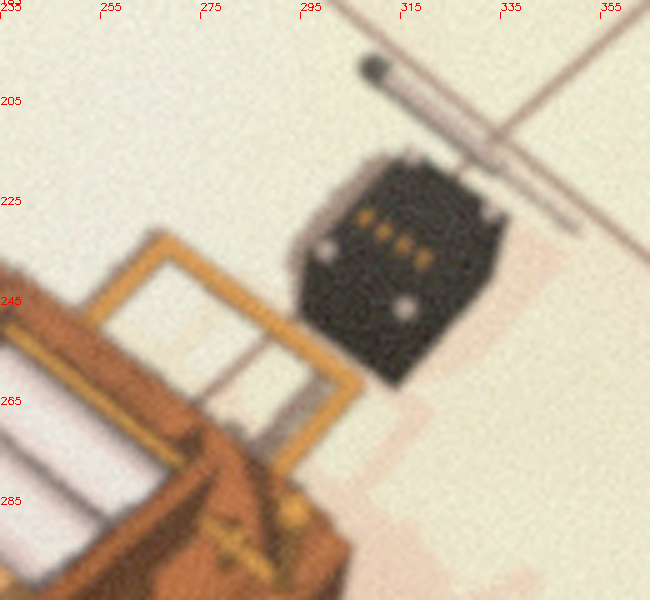

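Read from the crops in native pixels:
- **Handle corners:** top (244.6,214.4) and (289.2,212), scene (306,261.4) and (267,233).
- **Transformer screws:** top (247,231.4), (266,230.2), (248.8,258.6) and (267.8,257.2).
- **Knob:** top (218.4,164), scene (293.6,287).

Run:
```python
from h import *
import pickle
T=pickle.load(open('top.pkl','rb'));S=pickle.load(open('scene.pkl','rb'))
np.set_printoptions(precision=4,suppress=True)
for n,a,b in[('hL',(244.6,214.4),(306,261.4)),('hR',(289.2,212),(267,233)),('s+y+x',(247,231.4),(316,246.4)),('s-y+x',(266,230.2),(300,235)),('s+y-x',(248.8,258.6),(333.2,227.2)),('s-y-x',(267.8,257.2),(317,216.4)),('knob',(218.4,164),(293.6,287))]:
    print(n,*tri(T,a,S,b))
for n,a,z in[('jar',(147,236.6),.085),('reel',(173.6,154.7),.048),('scr1',(242,281.4),.006),('scr2',(299.6,281.4),.006),('hL55',(244.6,214.4),.055),('hR55',(289.2,212),.055),('keyA',(376,205),.011),('keyB',(383,251),.011),('hold',(350.7,144.9),.02),('knob169',(218.4,164),.169),
 ('frontL83',(222.5,187),.083),('frontR83',(306,182),.083)]: print(n,atz(T,*a,z))
for n,a in [('xfmr',(((247+266+248.8+267.8)/4,(231.4+230.2+258.6+257.2)/4)))] and []: pass
```

```text
hL [0.5513 0.1065 0.0555] 0.001515589068962837
hR [0.561  0.0057 0.0544] 0.002911565096169612
s+y+x [0.5137 0.0993 0.0608] 0.0006241629429627651
s-y+x [0.5175 0.0575 0.0594] 0.000732892573233323
s+y-x [0.4539 0.0934 0.0605] 0.0007843325114620677
s-y-x [0.4583 0.0515 0.0595] 0.00022475347019252883
knob [0.6451 0.1557 0.1676] 2.9827608296578155e-05
jar [0.4956 0.3131 0.085 ]
reel [0.6826 0.271  0.048 ]
scr1 [0.4009 0.1097 0.006 ]
scr2 [ 0.4045 -0.0225  0.006 ]
hL55 [0.5518 0.1059 0.055 ]
hR55 [0.56   0.0068 0.055 ]
keyA [ 0.5854 -0.1949  0.011 ]
keyB [ 0.4795 -0.2125  0.011 ]
hold [ 0.7228 -0.1324  0.02  ]
knob169 [0.6449 0.1555 0.169 ]
frontL83 [0.6084 0.1544 0.083 ]
frontR83 [ 0.6247 -0.0276  0.083 ]
```

Estimates: the cabinet has yaw of about 0.09 and its origin at (0.618, 0.063). The transformer is at (0.486, 0.075), aligned with the cabinet, and the drawer is about 7 mm ajar. The left side is the shorter push, so I'll straddle the transformer, grip it and slide it left.

carry_out(dp=[[0.19,-0.31,0],[0.19,-0.31,0],[0.19,-0.31,0],[0.19,-0.31,0],[0.19,-0.31,0],[0.19,-0.31,0],[0.19,-0.31,0],[0.19,-0.31,0],[0.19,-0.31,0],[0.19,-0.31,0],[0.19,-0.31,0],[0.19,-0.31,0]], rot=[[0,0,0.39],[0,0,0.39],[0,0,0.39],[0,0,0.39],[0,0,0.39],[0,0,0.39],[0,0,0.39],[0,0,0.39],[0,0,0.39],[0,0,0.39],[0,0,0.39],[0,0,0.39]], jaw=[1,1,1,1,1,1,1,1,1,1,1,1])

```text
t: 1.1
ee_pos: [0.3789, 0.2586, 0.231]
tcp_rot: [[-0.996, -0.094, -0.0], [-0.094, 0.996, -0.0], [0.0, -0.0, -1.0]]
ft_force: [0.7, 0.4, 0.3]
opening: 0.0852
grip_force: 0.0
```

carry_out(dp=[[0.19,-0.31,0],[0.19,-0.31,0],[0.19,-0.31,0],[0.18,-0.31,0],[0.18,-0.31,0],[0.18,-0.31,0],[0,0,0],[0,0,0]], rot=[[0,0,0],[0,0,0],[0,0,0],[0,0,0],[0,0,0],[0,0,0],[0,0,0],[0,0,0]], jaw=[1,1,1,1,1,1,1,1])

```text
t: 1.77
ee_pos: [0.4898, 0.0728, 0.2307]
tcp_rot: [[-0.996, -0.089, -0.001], [-0.089, 0.996, 0.0], [0.001, 0.0, -1.0]]
ft_force: [0.2, 0.5, 0.4]
opening: 0.0853
grip_force: 0.0
```

carry_out(dp=[[-0.04,0.03,-0.25],[0,0,-0.25],[0,0,-0.25],[0,0,-0.25],[0,0,-0.25],[0,0,-0.25],[0,0,-0.2],[0,0,-0.2],[0,0,-0.12],[0,0,-0.12],[0,0,0],[0,0,0]], rot=[[0,0,0],[0,0,0],[0,0,0],[0,0,0],[0,0,0],[0,0,0],[0,0,0],[0,0,0],[0,0,0],[0,0,0],[0,0,0],[0,0,0]], jaw=[1,1,1,1,1,1,1,1,1,1,1,1])

```text
t: 2.77
ee_pos: [0.4854, 0.0777, 0.0172]
tcp_rot: [[-0.996, -0.093, -0.001], [-0.093, 0.996, 0.0], [0.001, 0.0, -1.0]]
ft_force: [0.0, -0.1, 0.5]
opening: 0.0854
grip_force: 0.0
```

carry_out(dp=[[0,0,0],[0,0,0],[0,0,0],[0,0,0],[0,0,0],[0,0,0],[0,0,0],[0,0,0]], rot=[[0,0,0],[0,0,0],[0,0,0],[0,0,0],[0,0,0],[0,0,0],[0,0,0],[0,0,0]], jaw=[0.3,0.3,0.1,0,-0.2,-0.5,-0.5,-0.5])

```text
t: 3.43
ee_pos: [0.4871, 0.0769, 0.0191]
tcp_rot: [[-0.996, -0.093, 0.003], [-0.093, 0.996, -0.001], [-0.003, -0.001, -1.0]]
ft_force: [-0.2, -4.3, 6.0]
opening: 0.0554
grip_force: 66.1
```

carry_out(dp=[[-0.01,0.07,0.01],[-0.01,0.14,0],[-0.01,0.14,0],[-0.01,0.14,0],[-0.02,0.14,0],[-0.01,0.14,0],[-0.02,0.14,0],[-0.01,0.14,0],[-0.01,0.1,-0.01],[0,0,0],[0,0,0]], rot=[[0,0,0],[0,0,0],[0,0,0],[0,0,0],[0,0,0],[0,0,0],[0,0,0],[0,0,0],[0,0,0],[0,0,0],[0,0,0]], jaw=[-0.5,-0.5,-0.5,-0.5,-0.5,-0.5,-0.5,-0.5,-0.5,-0.5,-0.5])

```text
t: 4.35
ee_pos: [0.4761, 0.1933, 0.0191]
tcp_rot: [[-0.996, -0.094, 0.003], [-0.094, 0.996, 0.001], [-0.003, 0.001, -1.0]]
ft_force: [0.5, 0.3, 6.0]
opening: 0.0557
grip_force: 66.5
```

carry_out(dp=[[0,0,0],[0,0,0],[0,0,0],[0,0,0],[0,0,0],[0,0,0],[0,0,0.05],[0,0,0.15],[0,0,0.25],[0,0,0.3],[0,0,0.3],[0,0,0]], rot=[[0,0,0],[0,0,0],[0,0,0],[0,0,0],[0,0,0],[0,0,0],[0,0,0],[0,0,0],[0,0,0],[0,0,0],[0,0,0],[0,0,0]], jaw=[0.2,0.5,0.9,1,1,1,1,1,1,1,1,1])

```text
t: 5.35
ee_pos: [0.4788, 0.1935, 0.1298]
tcp_rot: [[-0.996, -0.093, 0.012], [-0.093, 0.996, 0.003], [-0.012, 0.002, -1.0]]
ft_force: [0.9, 0.5, 1.8]
opening: 0.0851
grip_force: 0.0
```

carry_out(dp=[[0.14,-0.23,0.05],[0.14,-0.23,0.05],[0.18,-0.23,0],[0.18,-0.23,0],[0.18,-0.22,0],[0.18,-0.22,0],[0,0,0],[0,0,0],[0,0,0]], rot=[[0,0,0],[0,0,0],[0,-0.1,0],[0,0,0],[0,0,0],[0,0,0],[0,0,0],[0,0,0],[0,0,0]], jaw=[0.5,0,-0.5,-1,-1,-1,-1,-1,-1])

```text
t: 6.1
ee_pos: [0.574, 0.0565, 0.1319]
tcp_rot: [[-0.996, -0.092, 0.006], [-0.092, 0.996, 0.0], [-0.006, -0.0, -1.0]]
ft_force: [-0.9, -0.4, 0.2]
opening: 0.0001
grip_force: 0.0
```

Run:
```python
from h import *
s=ctrl.read_state();print(s['ee_pos'],s['opening'])
S=cam('scene');im=S['pixels'][150:320,200:400,::-1]
cv2.imwrite('pics/s2.png',cv2.convertScaleAbs(cv2.resize(im,None,fx=3.5,fy=3.5,interpolation=cv2.INTER_CUBIC),alpha=1.5))
```

```text
[0.57404945 0.05650495 0.13188608] 0.00012361703415936928
```

View pics/s2.png

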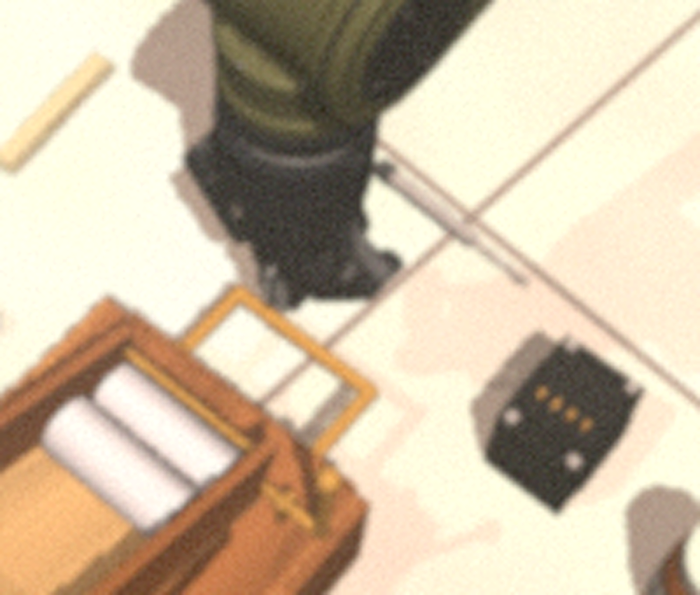

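The transformer stands upright to the left at about (565,425) in the crop, and the gripper hovers near the handle. Next I lower the shut fingers behind the bar.

carry_out(dp=[[0.07,0.01,0],[0,0,-0.15],[0,0,-0.15],[0,0,-0.15],[0,0,-0.15],[0,0,-0.15],[0,0,-0.15],[0,0,0],[0,0,0]], rot=[[0,0,0],[0,0,0],[0,0,0],[0,0,0],[0,0,0],[0,0,0],[0,0,0],[0,0,0],[0,0,0]], jaw=[-1,-1,-1,-1,-1,-1,-1,-1,-1])

```text
t: 6.9
ee_pos: [0.5808, 0.0581, 0.0416]
tcp_rot: [[-0.996, -0.094, 0.005], [-0.094, 0.996, 0.0], [-0.005, -0.0, -1.0]]
ft_force: [-0.0, -0.4, -0.2]
opening: 0.0002
grip_force: 0.0
```

carry_out(dp=[[-0.06,0,0],[-0.1,-0.01,0],[-0.1,-0.01,0],[-0.1,-0.01,0],[-0.1,-0.01,0],[-0.1,-0.01,0],[-0.1,-0.01,0],[-0.1,-0.01,0],[-0.1,-0.01,0],[-0.1,-0.01,0],[0,0,0]], rot=[[0,0,0],[0,0,0],[0,0,0],[0,0,0],[0,0,0],[0,0,0],[0,0,0],[0,0,0],[0,0,0],[0,0,0],[0,0,0]], jaw=[-1,-1,-1,-1,-1,-1,-1,-1,-1,-1,-1])

```text
t: 7.82
ee_pos: [0.4824, 0.0481, 0.0412]
tcp_rot: [[-0.996, -0.093, 0.003], [-0.093, 0.996, -0.0], [-0.003, -0.001, -1.0]]
ft_force: [-0.4, 0.4, -0.3]
opening: 0.0001
grip_force: 0.0
```

carry_out(dp=[[-0.05,-0.005,0],[-0.05,-0.005,0],[-0.03,0,0],[-0.02,0,0],[0,0,0]], rot=[[0,0,0],[0,0,0],[0,0,0],[0,0,0],[0,0,0]], jaw=[-1,-1,-1,-1,-1])

```text
t: 8.23
ee_pos: [0.4704, 0.0472, 0.0422]
tcp_rot: [[-0.996, -0.093, 0.007], [-0.093, 0.996, -0.0], [-0.007, -0.001, -1.0]]
ft_force: [2.0, -0.6, -1.5]
opening: 0.0
grip_force: 0.9
```

Run:
```python
from h import *
S=cam('scene');im=S['pixels'][150:320,200:400,::-1]
cv2.imwrite('pics/s3.png',cv2.convertScaleAbs(cv2.resize(im,None,fx=3.5,fy=3.5,interpolation=cv2.INTER_CUBIC),alpha=1.5))
```

```text
(no output)
```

View pics/s3.png

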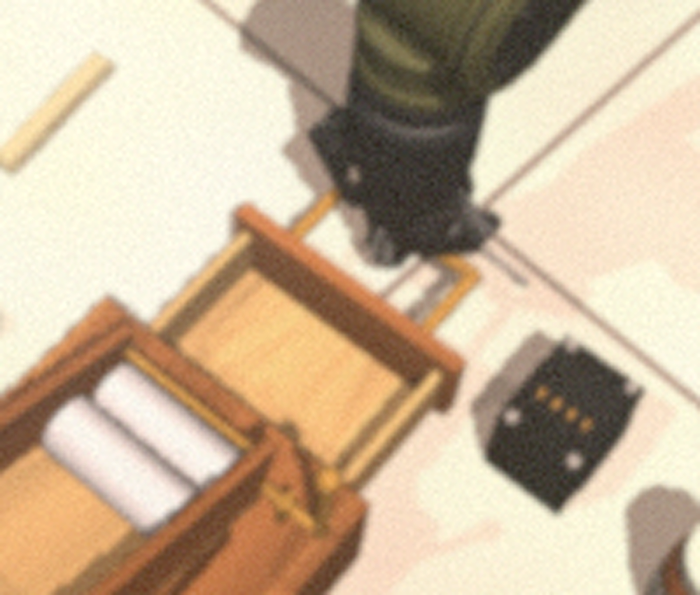

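The drawer is nearly fully out, with its front edge running from (245,215) to (455,370) in the crop. I'll ease it on until the stop pushes back.

carry_out(dp=[[-0.03,0,0],[-0.03,0,0],[0,0,0],[0,0,0]], rot=[[0,0,0],[0,0,0],[0,0,0],[0,0,0]], jaw=[-1,-1,-1,-1])

```text
t: 8.62
ee_pos: [0.4702, 0.0475, 0.0438]
tcp_rot: [[-0.996, -0.092, 0.022], [-0.092, 0.996, 0.001], [-0.022, -0.001, -1.0]]
ft_force: [18.7, 0.5, -13.4]
opening: 0.0002
grip_force: 9.3
```

It's at the stop, with an 18.7 N reaction. Back off inside the bow, rise, then go behind the lever.

carry_out(dp=[[0.1,0,0],[0.08,0.01,0],[0,0,0],[0,0,0.2],[0,0,0.3],[0,0,0.35],[0,0,0.35],[0,0,0.35],[0,0,0.35],[0,0,0.15],[0,0,0],[0,0,0]], rot=[[0,0,0],[0,0,0],[0,0,0],[0,0,0],[0,0,0],[0,0,0],[0,0,0],[0,0,0],[0,0,0],[0,0,0],[0,0,0],[0,0,0]], jaw=[-1,-1,-1,-1,-1,-1,-1,-1,-1,-1,-1,-1])

```text
t: 9.62
ee_pos: [0.4826, 0.0484, 0.2478]
tcp_rot: [[-0.996, -0.093, 0.008], [-0.093, 0.996, 0.0], [-0.008, -0.001, -1.0]]
ft_force: [-0.3, -0.3, -0.8]
opening: -0.0003
grip_force: 0.0
```

carry_out(dp=[[0.23,0.15,0],[0.23,0.15,0],[0.24,0.15,0],[0.24,0.15,0],[0.24,0.15,0],[0.24,0.15,0],[0.23,0.14,0],[0.23,0.14,0],[0,0,0],[0,0,0]], rot=[[0,0,0],[0,-0.1,0],[0,0,0],[0,0,0],[0,0,0],[0,0,0],[0,0,0],[0,0,0],[0,0,0],[0,0,0]], jaw=[-1,-1,-1,-1,-1,-1,-1,-1,-1,-1])

```text
t: 10.45
ee_pos: [0.6696, 0.1666, 0.243]
tcp_rot: [[-0.996, -0.094, 0.007], [-0.094, 0.996, -0.001], [-0.007, -0.002, -1.0]]
ft_force: [-0.3, -0.5, -0.5]
opening: -0.0001
grip_force: 0.0
```

Run:
```python
from h import *
T=cam('top');im=T['pixels'][110:280,180:340,::-1]
cv2.imwrite('pics/t4.png',cv2.convertScaleAbs(cv2.resize(im,None,fx=3.5,fy=3.5,interpolation=cv2.INTER_CUBIC),alpha=1.5))
print(ctrl.read_state()['ee_pos'])
```

```text
[0.66926033 0.16616242 0.24391911]
```

View pics/t4.png

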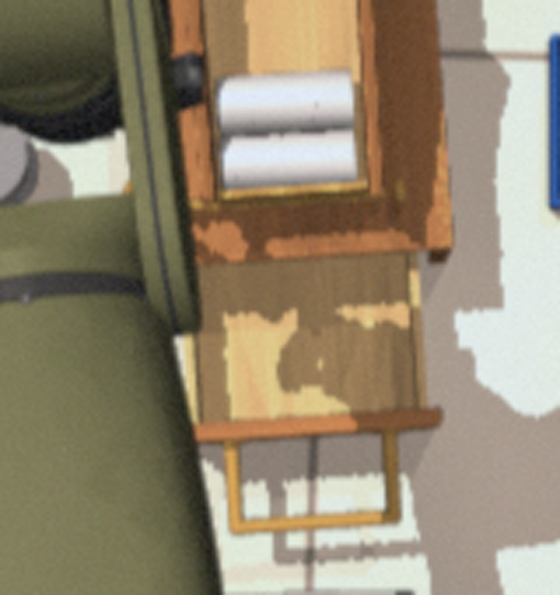

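The drawer is still open, with the handle bar at (315,522) in the crop, and the arm covers the lever. Next I descend behind the lever.

carry_out(dp=[[0.03,0,-0.15],[0,0,-0.2],[0,0,-0.2],[0,0,-0.2],[0,0,-0.13],[0,0,-0.1],[0,0,0],[0,0,0]], rot=[[0,0,0],[0,0,0],[0,0,0],[0,0,0],[0,0,0],[0,0,0],[0,0,0],[0,0,0]], jaw=[-1,-1,-1,-1,-1,-1,-1,-1])

```text
t: 11.17
ee_pos: [0.6732, 0.166, 0.1489]
tcp_rot: [[-0.996, -0.093, 0.013], [-0.093, 0.996, -0.0], [-0.013, -0.001, -1.0]]
ft_force: [0.7, 0.2, -0.2]
opening: -0.0001
grip_force: 0.0
```

Run:
```python
import numpy as np
s=50
for th in np.arange(0,1.6,.15):
    X=35-s*np.sin(th)+4*np.cos(th)+11; Z=97+s*np.cos(th)+4*np.sin(th)
    w=np.array([.645,.156])+((X-35)*np.array([.996,.09])+8*np.array([-.09,.996]))/1000
    print(round(th,2),w.round(4),round(Z/1000,4))
```

```text
0.0 [0.6592 0.1653] 0.147
0.15 [0.6517 0.1646] 0.147
0.3 [0.6443 0.164 ] 0.1459
0.45 [0.6372 0.1633] 0.1438
0.6 [0.6304 0.1627] 0.1405
0.75 [0.6242 0.1622] 0.1363
0.9 [0.6187 0.1617] 0.1312
1.05 [0.614  0.1612] 0.1253
1.2 [0.6103 0.1609] 0.1188
1.35 [0.6075 0.1606] 0.1119
1.5 [0.6058 0.1605] 0.1045
```

carry_out(dp=[[-0.09,0,-0.01],[-0.09,-0.01,-0.01],[-0.09,-0.01,-0.02],[-0.09,-0.01,-0.02],[-0.07,0,-0.04],[-0.07,-0.01,-0.05],[-0.06,0,-0.06],[-0.06,-0.01,-0.07],[-0.04,0,-0.07],[-0.03,0,-0.07],[-0.02,0,-0.07],[0,0,0]], rot=[[0,0,0],[0,0,0],[0,0,0],[0,0,0],[0,0,0],[0,0,0],[0,0,0],[0,0,0],[0,0,0],[0,0,0],[0,0,0],[0,0,0]], jaw=[-1,-1,-1,-1,-1,-1,-1,-1,-1,-1,-1,-1])

```text
t: 12.17
ee_pos: [0.601, 0.161, 0.0978]
tcp_rot: [[-0.996, -0.093, 0.01], [-0.093, 0.996, -0.001], [-0.01, -0.002, -1.0]]
ft_force: [0.8, -0.5, -0.1]
opening: 0.0001
grip_force: 0.0
```

carry_out(dp=[[0,0,-0.03],[0,0,-0.03],[0,0,-0.02],[0,0,0],[0,0,0]], rot=[[0,0,0],[0,0,0],[0,0,0],[0,0,0],[0,0,0]], jaw=[-1,-1,-1,-1,-1])

```text
t: 12.58
ee_pos: [0.6028, 0.1613, 0.0923]
tcp_rot: [[-0.996, -0.093, 0.014], [-0.093, 0.996, -0.0], [-0.014, -0.001, -1.0]]
ft_force: [0.1, 1.2, 0.4]
opening: -0.0002
grip_force: 0.0
```

carry_out(dp=[[0,0,0.2],[0,0,0.3],[0,0,0.35],[0,0,0.35],[-0.2,0.25,0.1],[-0.2,0.3,0],[-0.2,0.3,0],[-0.2,0.3,0],[-0.2,0.3,0],[-0.1,0.3,0],[0,0,0]], rot=[[0,0,0],[0,0,0],[0,0,0],[0,0,0],[0,0,0],[0,0,0],[0,0,0],[0,0,0],[0,0,0],[0,0,0],[0,0,0]], jaw=[-1,-1,-1,-1,-1,-1,-1,-1,-1,-1,-1])

```text
t: 13.5
ee_pos: [0.4905, 0.3405, 0.223]
tcp_rot: [[-0.995, -0.098, 0.014], [-0.098, 0.995, 0.003], [-0.014, 0.001, -1.0]]
ft_force: [0.1, -1.4, -0.5]
opening: -0.0002
grip_force: 0.0
```

Run:
```python
from h import *
T=cam('top');S=cam('scene')
a=T['pixels'][130:280,195:325,::-1];b=S['pixels'][150:300,230:360,::-1]
cv2.imwrite('pics/ts5.png',cv2.convertScaleAbs(cv2.resize(np.hstack([a,b]),None,fx=3,fy=3,interpolation=cv2.INTER_CUBIC),alpha=1.5))
```

```text
(no output)
```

View pics/ts5.png

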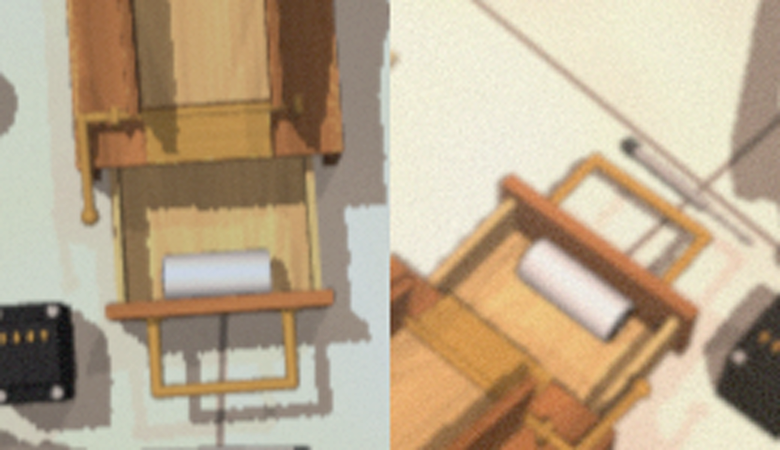

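The gate is down, with the knob at (90,215) in the left crop. One capacitor lies in the drawer at (217,273) and the other isn't visible, probably in the covered rear part of the drawer. I'll check the numbers and the rest of the scene.

Run:
```python
from h import *
T=cam('top');S=cam('scene')
o=np.array([.618,.063]);R=np.array([[.996,.09],[-.09,.996]])
h=atz(T,270,259.3,.055);print('handle cab',R@(h[:2]-o))
k=tri(T,(225,201.7),S,(230+(642-390)/3,150+386/3));print('knob',k,R@(k[0][:2]-o))
a=T['pixels'][60:300,120:330,::-1];b=S['pixels'][190:430,150:340,::-1]
cv2.imwrite('pics/ts6.png',cv2.convertScaleAbs(cv2.resize(np.hstack([a[:230],b[:230]]),None,fx=2,fy=2,interpolation=cv2.INTER_CUBIC),alpha=1.8))
```

```text
handle cab [-0.16502127 -0.00171839]
knob (array([0.57622961, 0.1487955 , 0.07934674]), np.float64(0.001504912018032549)) [-0.03388172  0.08921166]
```

View pics/ts6.png

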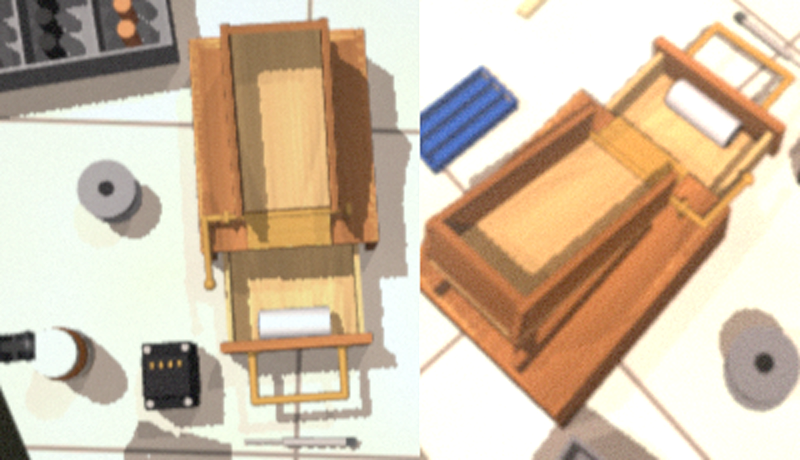

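The tray is empty, the drawer is out 110 mm, and the gate is at about 1.83 rad. The second capacitor must be in the drawer's covered rear. I'll let things settle, then hand in.

carry_out(dp=[[0,0,0.1],[0,0,0.1],[0,0,0],[0,0,0],[0,0,0],[0,0,0],[0,0,0],[0,0,0],[0,0,0],[0,0,0],[0,0,0],[0,0,0]], rot=[[0,0,0],[0,0,0],[0,0,0],[0,0,0],[0,0,0],[0,0,0],[0,0,0],[0,0,0],[0,0,0],[0,0,0],[0,0,0],[0,0,0]], jaw=[-1,-1,-1,-1,-1,-1,-1,-1,-1,-1,-1,-1])

```text
t: 14.7
ee_pos: [0.4926, 0.3363, 0.2423]
tcp_rot: [[-0.996, -0.093, 0.014], [-0.093, 0.996, -0.0], [-0.014, -0.001, -1.0]]
ft_force: [0.1, -0.4, -0.7]
opening: -0.0002
grip_force: 0.0
```

carry_out(dp=[[0,0,0],[0,0,0],[0,0,0],[0,0,0],[0,0,0],[0,0,0],[0,0,0],[0,0,0],[0,0,0],[0,0,0],[0,0,0],[0,0,0]], rot=[[0,0,0],[0,0,0],[0,0,0],[0,0,0],[0,0,0],[0,0,0],[0,0,0],[0,0,0],[0,0,0],[0,0,0],[0,0,0],[0,0,0]], jaw=[-1,-1,-1,-1,-1,-1,-1,-1,-1,-1,-1,-1])

```text
t: 15.7
ee_pos: [0.4926, 0.3363, 0.2423]
tcp_rot: [[-0.996, -0.093, 0.014], [-0.093, 0.996, -0.0], [-0.014, -0.001, -1.0]]
ft_force: [-0.3, -0.4, -0.8]
opening: 0.0001
grip_force: 0.0
```

```bash
python3 -c "
from h import *
print(ctrl.sign_off())"
```

```text
the job is handed in; nothing more can be done
None
```

I handed the job in at about 16 s, with no verdict returned: the transformer stands upright to the left, the drawer is out about 110 mm at its stop, the gate is down (about 1.83 rad) and the tray is empty, but I saw only one capacitor in the drawer and infer the other is in its covered rear part.

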